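Flip the stock flag of the empty tin over to red

TASK

The open green tin is empty: flip the stock flag in front of it right over its pivot, from the robot's side to the tin's side, so that its red face lies up, flat on its rest. Push and press with the fingertips, gripping nothing: the thumb lever swings the plate up past upright, and then the plate can be pressed down flat. Leave the other two flags green side up, leave the tin, jars, tape, pliers and bearing where they are, and finish clear of everything.

Things in the scene. Friction and masses are not known exactly. Their poses are not given: they have to be found in the camera images.
- pivot_tin (a point): Pivot of the stock flag that stands in front of the open green tin (the flag to flip): middle of the hinge axle, 60 mm above the bench, on a grey base plate (245 x 150 x 8 mm) that is screwed down. The axes are the stand's: z up, x from the flag toward its container (away from the robot, give or take 10 degrees), y along the axle to the left. The container's centre is 118 mm from the pivot along +x.
- flag_tin (a joint): Angle of the flag in front of the open green tin (the flag to flip), rad: 0 = plate lies flat on the robot's side of the pivot, green face up; 1.57 = plate stands upright; 3.14 = plate lies flat on the container's side on its rest, red face up. Starts between 0 and 0.3. The hinge rubs (about 0.035 N m) and the flag, 50 g, stays wherever it is left; stops at 0 and 3.14.
- plate_tin (a point): Middle of that flag's plate, 40 mm from the axle. The plate is 64 mm long (its edges 8 and 72 mm from the axle), 66 mm wide along the axle and 5 mm thick, green with a white dot on one face, red with a white bar on the other; point z points out of the green face, -x to the plate's free edge.
- lever_tin (a point): Tip of that flag's thumb lever: black tab 20 wide, 6 mm thick, orange 10 mm roll at its end, 52 mm from the axle, in a plane 75 mm to the right (-y) of the plate's middle. Leans 45 degrees to the robot at joint 0, points up at 0.79, leans 45 degrees away at 1.57. A bearing cheek (44 mm right of the plate's middle, top 13 mm above the axle) stands between.
- pivot_jar_white (a point): Pivot of the stock flag that stands in front of the white-lidded jar (leave it): middle of the hinge axle, 60 mm above the bench, on a grey base plate (245 x 150 x 8 mm) that is screwed down. The axes are the stand's: z up, x from the flag toward its container (away from the robot, give or take 10 degrees), y along the axle to the left. The container's centre is 118 mm from the pivot along +x.
- flag_jar_white (a joint): Angle of the flag in front of the white-lidded jar (leave it), rad: 0 = plate lies flat on the robot's side of the pivot, green face up; 1.57 = plate stands upright; 3.14 = plate lies flat on the container's side on its rest, red face up. Starts between 0 and 0.3. The hinge rubs (about 0.035 N m) and the flag, 50 g, stays wherever it is left; stops at 0 and 3.14.
- pivot_jar_blue (a point): Pivot of the stock flag that stands in front of the blue-lidded jar (leave it): middle of the hinge axle, 60 mm above the bench, on a grey base plate (245 x 150 x 8 mm) that is screwed down. The axes are the stand's: z up, x from the flag toward its container (away from the robot, give or take 10 degrees), y along the axle to the left. The container's centre is 118 mm from the pivot along +x.
- flag_jar_blue (a joint): Angle of the flag in front of the blue-lidded jar (leave it), rad: 0 = plate lies flat on the robot's side of the pivot, green face up; 1.57 = plate stands upright; 3.14 = plate lies flat on the container's side on its rest, red face up. Starts between 0 and 0.3. The hinge rubs (about 0.035 N m) and the flag, 50 g, stays wherever it is left; stops at 0 and 3.14.
- green_tin: Open empty tin, green band, 75 mm diameter, 94 mm tall, standing loose on the base plate (8 mm above the bench) behind its flag; origin at the centre of its underside.
- jar_white: Glass jar of orange parts with a white lid, 69 mm diameter, 78 mm tall, loose behind its flag; origin at the centre of its underside.
- jar_blue: Glass jar of grey parts with a blue lid, 66 mm diameter, 93 mm tall, loose behind its flag; origin at the centre of its underside.
- tape: Roll of black tape lying flat, 102 mm diameter, 24 mm high; bystander, origin at the centre of its underside.
- pliers: Blue and red handled pliers lying flat, 170 mm long, 16 mm high; bystander, origin under their middle.
- bearing: Steel ball bearing lying flat, 72 mm diameter, 17 mm high; bystander, origin at the centre of its underside.

How it is judged:
By the outcome, as a careful person would: the job done as asked, in the order asked, and still so for the second after the job is handed in, with the robot touching nothing.
It also fails if it takes over 48 s, if anything falls off the work surface, if the arm or the gripper's body presses on something with over 40 N, if the wrist force passes 120 N, or if a joint passes its speed limit or range.

ROBOT

A 6-joint arm with a two-finger parallel gripper is mounted at the origin on a cart in front of the work surface, level with it; the furniture and walls round the work are solid. World frame = base frame: x ahead of the robot, y to its left, z up, the work surface at z = 0. Lengths are in m, angles in rad, forces in N, time in s.
With the tool pointing down it reaches from about 0.3 to 0.775 m from the base axis. Payload 14.6 kg.
Tool frame: the origin (TCP) lies at the centre of the arm's flange, where the gripper is bolted on; the fingertips stand 199 mm ahead of it and the grasp point (between the pads) lies ctrl.tcp_to_grasp ahead of it (ctrl.tcp_to_grasp is the distance from the TCP to the grasp point, in m); z points along the fingers, y is the line along which they close (so a half turn about z gives the same grasp; the last joint's range is limited). The gripper opens to 94 mm and grips with 3 to 60 N. Pads are 16 mm wide; open, the fingers measure 119 mm over their backs; the gripper's body (75 mm by 177 mm) begins 78 mm behind the grasp point.
Start: joints at [1.256, 0.3, 1.521, -0, 1.321, -0.067], TCP at [0.135, 0.533, 0.405] pointing down, gripper open.
Joint ranges: [-3.03, 3.03], [-0.79, 2.21], [0.23, 2.52], [-1.04, 4.18], [0, 3.07], [-2.55, 2.55]. Speed limits (rad/s): [2.22, 2.22, 2.57, 3.14, 3.14, 3.14].

INTERFACE

Orientations are given as [roll, pitch, yaw] about the fixed x, y, z axes, in that order (R = Rz(yaw) Ry(pitch) Rx(roll)).
In Python, from station import ctrl gives the robot as it stands. The module is installed in compiled form; this text tells all that it offers.
- The arm moves only by the shell command python3 -m jog 'ROWS' [OPENING] [FORCE]. ROWS is JSON, a list of rows, each a list of 6 numbers: the shift along the tool's x, y, z in cm, then the turn, a rotation vector about the tool's x, y, z in rad. In form: [[tx, ty, tz, ax, ay, az], ...]. A call has 1 to 8 rows; each row is the pose to reach, as a shift and turn from the pose commanded when the call began, along the tool's axes at that moment; what a row does not reach only later rows make up. A row lasts 1/10 s, in which the tool goes at most 50 mm and 8.59 degrees, less where a joint would pass 70% of its speed; a pose out of reach is approached as far as the arm can. A call with a gripper value outside its range is refused whole. OPENING is the opening in per cent of the stroke, from 0 (shut) to 100 (fully open), set as the call begins (- or left out, the last holds). The fingers move at their own pace and stop on an object; FORCE is the grip in N (left out, the last holds). Time passes only in rows, so rows that repeat a pose let the fingers close. It gives the time, the measured TCP pose, the force, the opening and the grip force at its end, in the units of the state.
- ctrl.get_obs(): the state, without advancing time (a new reading comes with each control period).
- ctrl.camera(name): name is "scene" or "top" or "wrist"; returns a dict with "img" (384x512x3 uint8, blue, green, red), "intrinsics" (3x3 intrinsics, pixels), "R" (3x3) and "t" (3): a world point X has camera coordinates R X + t. Camera axes: x right, y down, z forward; pixel columns grow to the right and rows downward; lengths in m; the calibration is good to about 2 mm. The wrist camera is an equidistant fisheye: a pixel r from the principal point sees the ray r / f radians off the axis. A picture is of the moment at which its call begins. There is no depth.
- ctrl.hand_in(): hands the job in; it is judged then, once.
The state is a dict: "time_s": time; "qpos": joint angles; "joint_vel": joint speeds; "tau": joint torques, N m; "ee_pos": TCP position; "eef_rot": TCP orientation; "force": force on the tool from outside, world axes, zero at the start; "moment": the same for the moment, N m; "grip_width": finger opening in m; "grip_force": force on a finger pad.
Only numpy, scipy, OpenCV 4.12 (cv2) and the standard library are available. Lean on these libraries where they do the work, as an engineer would, in place of code of your own. Each camera call takes 0.05 s, during which the arm holds its last target. There are 200 camera calls.

## Working session

There is one attempt and no reset: what is moved stays moved. The work goes in short steps, Python scripts to look and compute and a shell command to move; the robot and the scene stay as the last step left them, time stands still between calls to the robot, and variables do not carry over. Pictures are saved under pics/ and viewed, at most 10 in all, crops included, and the job is handed in when it is done.

```bash
mkdir -p pics
python3 - <<'E'
from station import ctrl
import cv2,numpy as np
for n in("scene","top"):
    c=ctrl.camera(n);cv2.imwrite(f"pics/{n}0.png",c["img"]);print(n,c["intrinsics"].tolist(),c["R"].tolist(),c["t"].tolist())
o=ctrl.get_obs();print(o,ctrl.tcp_to_grasp)
E
```

```text
scene [[451.31783749201156, 0.0, 246.0515100795296], [0.0, 451.31783749201156, 188.85439061313494], [0.0, 0.0, 1.0]] [[-0.5301737135920085, -0.8477223908090319, -0.016810161720751525], [-0.4596844123556401, 0.30403735638199875, -0.834416878401615], [0.7124647882199574, -0.4346585257938288, -0.5508773833635094]] [0.2558597639680394, 0.2829378707060534, 1.600416429948511]
top [[359.31823413166484, 0.0, 252.65803544743102], [0.0, 359.31823413166484, 191.77971406151383], [0.0, 0.0, 1.0]] [[0.004099697118569996, -0.9999669031885726, 0.0070274469754193596], [-0.985007247148859, -0.005250169294315893, -0.17243305595682115], [0.17246424425881207, -0.006215162897090027, -0.9849961706536731]] [0.005968708466877901, 0.4938642002210461, 1.2775412608981278]
{'time_s': 0.1, 'qpos': array([ 1.25641528e+00,  3.00431895e-01,  1.52151038e+00, -1.08409869e-05,
        1.32069793e+00, -6.65835622e-02]), 'joint_vel': array([ 0.00221563, -0.00163776, -0.00157517, -0.00171868,  0.0011666 ,
       -0.00064942]), 'tau': array([ 1.73930071e-04, -5.32649374e+01, -3.53282189e+01,  7.09206867e-02,
        2.34274036e-02, -7.29376461e-05]), 'ee_pos': array([0.13488547, 0.5331786 , 0.40413763]), 'eef_rot': array([-3.14054673e+00, -5.92205202e-05,  2.89379783e+00]), 'force': array([-0.11164487, -0.24751379, -0.51145716]), 'moment': array([-0.02355451,  0.04229006, -0.00724371]), 'grip_force': 0.0, 'grip_width': 0.09378933905086771} 0.1804
```

View pics/scene0.png

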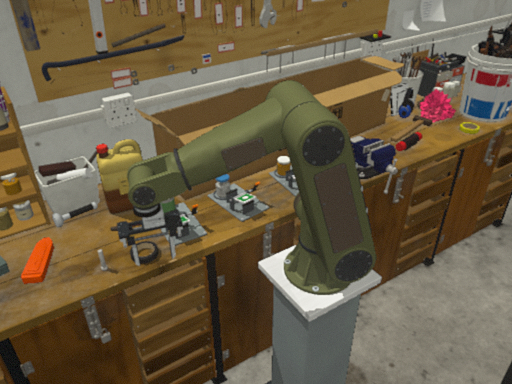

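View pics/top0.png

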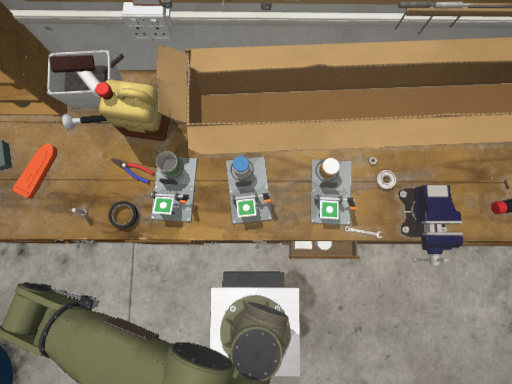

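The scene view shows the arm over the left-hand stand. In the top view, the tin is at about (167,165), its green flag at (163,205), and its orange lever roll at about (183,198). I'll zoom in on that area.

```bash
cat > h.py <<'E'
from station import ctrl
import cv2,numpy as np
def ray(c,u,v):
    K=c["intrinsics"];R=c["R"];d=R.T@np.linalg.inv(K)@np.array([u,v,1.]);return -R.T@c["t"],d
def atz(c,u,v,z):
    o,d=ray(c,u,v);return o+d*(z-o[2])/d[2]
def proj(c,X):
    p=c["R"]@np.asarray(X)+c["t"];p=c["intrinsics"]@p;return p[:2]/p[2]
E
python3 - <<'E'
from h import *
c=ctrl.camera("top");cv2.imwrite("pics/top_c.png",cv2.resize(c["img"][145:230,105:215],None,fx=7,fy=7,interpolation=cv2.INTER_CUBIC))
E
```

```text
(no output)
```

View pics/top_c.png

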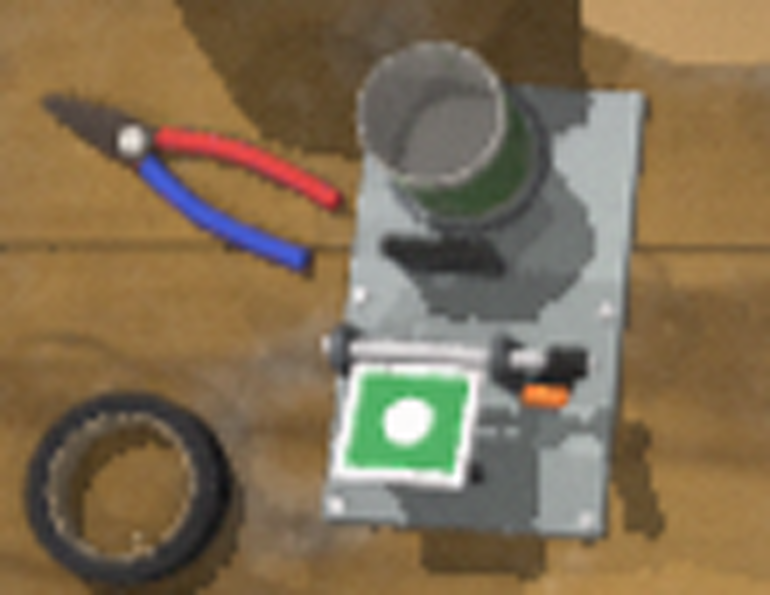

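Run:
```python
from h import *
c=ctrl.camera("top");f=lambda x,y,z:atz(c,105+(x+.5)/7-.5,145+(y+.5)/7-.5,z)
for n,a in dict(axL=(345,345,.066),axR=(505,358,.066),axLe=(325,343,.06),axRe=(585,365,.06),tr=(643,93,.008),br=(603,537,.008),bl=(325,520,.008),dot=(408,421,.066),roll=(545,395,.098),tinrim=(433,113,.102),
 pfl=(332,480,.066),pfr=(465,488,.066),pnl=(350,365,.066),pnr=(482,372,.066),tape=(125,488,.024),blue=(305,260,.01)).items(): print(n,f(*a).round(4))
P0=f(425,352,.064);e=f(643,93,.008)-f(603,537,.008);print(np.degrees(np.arctan2(e[1],e[0])),np.linalg.norm(e)); print(np.linalg.norm(f(603,537,.008)-f(325,520,.008)))
```

```text
axL [0.4803 0.364  0.066 ]
axR [0.474  0.2816 0.066 ]
axLe [0.4823 0.376  0.06  ]
axRe [0.4715 0.2414 0.06  ]
tr [0.6308 0.2241 0.008 ]
br [0.3874 0.2378 0.008 ]
bl [0.3958 0.3855 0.008 ]
dot [0.4411 0.3298 0.066 ]
roll [0.4501 0.2542 0.098 ]
tinrim [0.594  0.3157 0.102 ]
pfl [0.4105 0.367  0.066 ]
pfr [0.4068 0.2992 0.066 ]
pnl [0.4699 0.3609 0.066 ]
pnr [0.4666 0.2931 0.066 ]
tape [0.4105 0.4869 0.024 ]
blue [0.5361 0.4031 0.01  ]
-3.2110317589347503 0.24373359066329217
0.1479738984231842
```

```bash
python3 -m jog '[[-4.2,-2.5,0,0,0,-0.03],[-8.4,-5,0,0,0,-0.06],[-12.6,-7.5,0,0,0,-0.09],[-16.8,-10.1,0,0,0,-0.12],[-21,-12.6,0,0,0,-0.15],[-25.2,-15.2,0,0,0,-0.18],[-29.5,-17.8,2,0,0,-0.18],[-33.8,-20.3,4,0,0,-0.18]]' 0 20; python3 -m jog '[[0,0,2,0,0,0],[0,0,2,0,0,0]]'
python3 - <<'E'
from h import *
o=ctrl.get_obs();print(o['ee_pos'],o['eef_rot'],o['grip_width'])
c=ctrl.camera("wrist");cv2.imwrite("pics/w1.png",cv2.resize(c["img"],None,fx=1.5,fy=1.5));print(c["intrinsics"].tolist())
c=ctrl.camera("scene");u,v=proj(c,[.478,.3,.08]).astype(int);print(u,v);cv2.imwrite("pics/s1.png",cv2.resize(c["img"][v-60:v+50,u-75:u+70],None,fx=5,fy=5,interpolation=cv2.INTER_CUBIC))
E
```

```text
time_s: 1.0
ee_pos: [0.4087, 0.2568, 0.3675]
eef_rot: [3.141, 0.001, 3.074]
force: [0.5, 0.9, -0.4]
grip_width: 0.0335
grip_force: 0.0
time_s: 1.2
ee_pos: [0.408, 0.2575, 0.3453]
eef_rot: [-3.139, -0.004, 3.071]
force: [-0.2, 0.5, 0.3]
grip_width: 0.0171
grip_force: 0.0
[0.40798212 0.25747605 0.34530484] [-3.1393625  -0.0037141   3.07143141] 0.01714466787079639
[[297.3186396354542, 0.0, 253.44984498571154], [0.0, 297.3186396354542, 186.75802851218089], [0.0, 0.0, 1.0]]
181 211
```

View pics/w1.png

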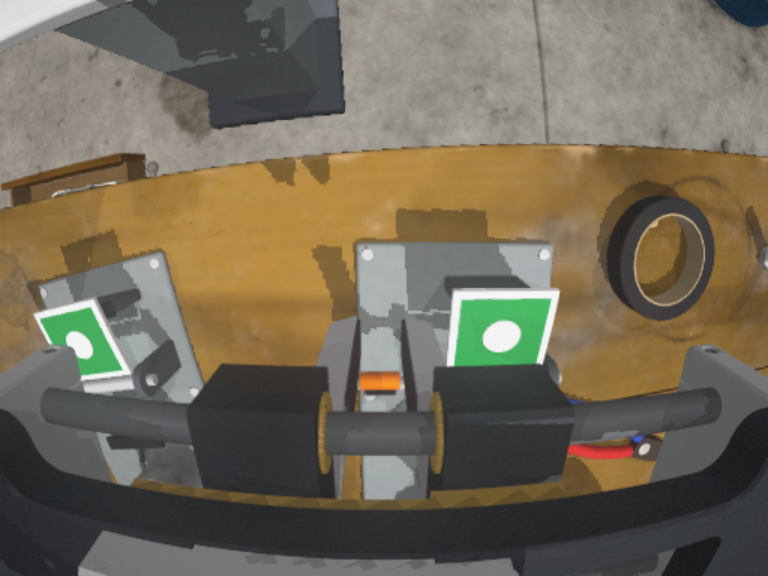

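View pics/s1.png

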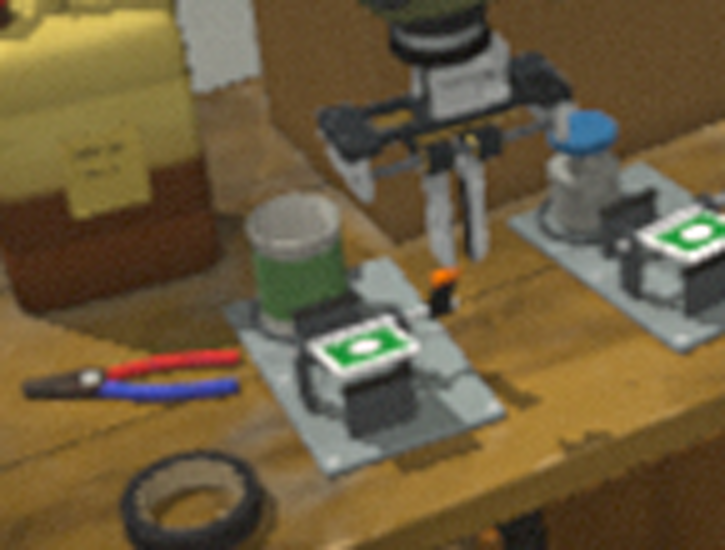

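Run:
```python
from h import *
c=ctrl.camera("wrist")
def wr(u,v,z):
    K=c["intrinsics"];a=np.array([(u-K[0,2])/K[0,0],(v-K[1,2])/K[0,0]]);r=np.hypot(*a)
    d=np.r_[np.sin(r)*a/r,np.cos(r)];R=c["R"];d=R.T@d;o=-R.T@c["t"];return o+d*(z-o[2])/d[2]
for n,p in dict(roll=(252.7,254,.107),dot=(335,224.5,.075),bl=(368,164,.008),br=(241,164,.008),pfl=(372,194,.08),pfr=(303,193,.08)).items():print(n,wr(*p).round(4))
print(ctrl.get_obs()['ee_pos'])
```

```text
roll [0.4515 0.2562 0.107 ]
dot [0.4436 0.3339 0.075 ]
bl [0.4007 0.3921 0.008 ]
br [0.3921 0.2472 0.008 ]
pfl [0.4151 0.3681 0.08  ]
pfr [0.4095 0.3031 0.08  ]
[0.4074046  0.25909625 0.34844335]
```

```bash
python3 -m jog '[[0,0,2,0,0,0],[0,0,4,0,0,0],[0,0,6,0,0,0],[0,0,6,0,0,0],[0,0,6,0,0,0]]' ; python3 -m jog '[[-2,0,0,0,0,0],[-3.5,0,0,0,0,0],[-4.7,0,0,0,0,0],[-5.9,0,0,0,0,0],[-7.1,0,0,0,0,0],[-8.3,0,0,0,0,0],[-8.3,0,0,0,0,0]]'
```

```text
time_s: 1.85
ee_pos: [0.4076, 0.2591, 0.2887]
eef_rot: [3.141, 0.001, 3.075]
force: [0.5, -0.4, 0.2]
grip_width: 0.0002
grip_force: 0.0
time_s: 2.55
ee_pos: [0.4917, 0.2527, 0.2875]
eef_rot: [3.141, 0.001, 3.073]
force: [-1.1, 0.4, -0.5]
grip_width: 0.0003
grip_force: 0.0
```

```bash
python3 -m jog '[[-0.7,0,0.2,0,0,0],[-1.4,0,0.5,0,0,0],[-2.0,0,0.7,0,0,0],[-2.0,0,0.7,0,0,0]]'
python3 - <<'E'
from h import *
c=ctrl.camera("scene");u,v=181,211;cv2.imwrite("pics/s2.png",cv2.resize(c["img"][v-60:v+50,u-75:u+70],None,fx=5,fy=5,interpolation=cv2.INTER_CUBIC))
E
```

```text
time_s: 2.95
ee_pos: [0.511, 0.2514, 0.2801]
eef_rot: [-3.141, -0.0, 3.074]
force: [0.1, -0.2, 0.8]
grip_width: 0.0004
grip_force: 0.0
```

View pics/s2.png

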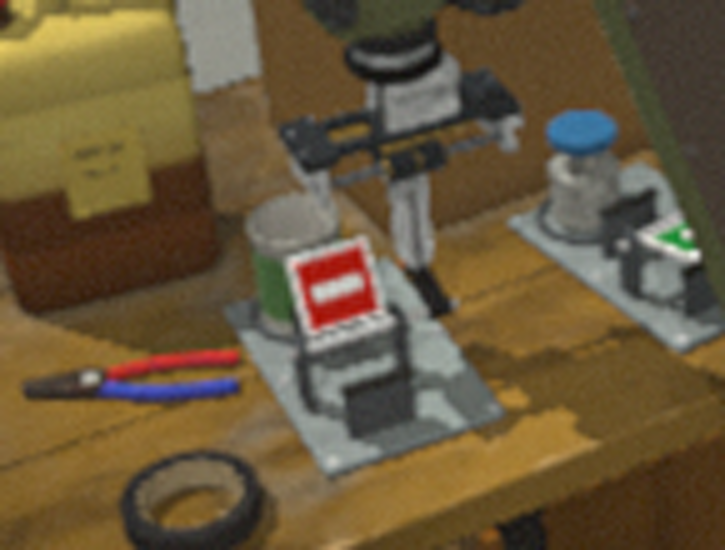

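```bash
python3 -m jog '[[1.5,0,-0.5,0,0,0],[3.5,0,-2.5,0,0,0],[5.5,1,-4,0,0,0],[5.5,3.5,-4,0,0,0],[5.5,6,-4,0,0,0],[5.5,7.5,-4,0,0,0],[5.5,7.5,-3,0,0,0],[5.5,7.5,-3,0,0,0]]'
```

```text
time_s: 3.8
ee_pos: [0.4604, 0.3295, 0.3086]
eef_rot: [-3.14, -0.002, 3.074]
force: [0.6, -0.6, 0.1]
grip_width: 0.0005
grip_force: 0.0
```

```bash
python3 -m jog '[[-2.2,0,0,0,0,0],[-3.4,0,0,0,0,0],[-4.2,0,0.3,0,0,0],[-5,0,1,0,0,0],[-5.7,0,1.9,0,0,0],[-6.2,0,2.8,0,0,0],[-6.4,0,3.6,0,0,0],[-6.4,0,3.6,0,0,0]]'; python3 -m jog '[[0,0,0.5,0,0,0],[0,0,0.9,0,0,0],[0,0,1.2,0,0,0],[0,0,1.2,0,0,0]]'
```

```text
time_s: 4.6
ee_pos: [0.5244, 0.3256, 0.2728]
eef_rot: [-3.14, -0.002, 3.074]
force: [0.1, -0.1, 0.1]
grip_width: 0.0005
grip_force: 0.0
time_s: 5.0
ee_pos: [0.5244, 0.3258, 0.2623]
eef_rot: [-3.142, -0.0, 3.074]
force: [-0.7, 0.5, -0.9]
grip_width: 0.0002
grip_force: 0.0
```

```bash
python3 -m jog '[[0,0,0.2,0,0,0],[0,0,0.3,0,0,0],[0,0,0.3,0,0,0]]'
```

```text
time_s: 5.3
ee_pos: [0.5245, 0.3258, 0.2616]
eef_rot: [3.141, 0.001, 3.074]
force: [-8.7, -3.5, 18.8]
grip_width: 0.0005
grip_force: 9.5
```

Firm contact at about 19 N, so the plate is on its rest. I'll retreat straight up, then look.

```bash
python3 -m jog '[[0,0,-1,0,0,0],[0,0,-4,0,0,0],[0,0,-8,0,0,0],[3,0,-12,0,0,0],[8,0,-14,0,0,0],[12,0,-15,0,0,0],[14,0,-15,0,0,0],[14,0,-15,0,0,0]]'
python3 - <<'E'
from h import *
a=ctrl.camera("scene")["img"][145:265,90:290];b=ctrl.camera("top")["img"][140:230,100:250]
A=cv2.resize(a,(750,300+150-150),interpolation=3);A=cv2.resize(a,(500,300),interpolation=3);B=cv2.resize(b,(500,300),interpolation=3)
cv2.imwrite("pics/end.png",np.vstack([A,B]))
E
```

```text
time_s: 6.1
ee_pos: [0.3828, 0.3354, 0.4106]
eef_rot: [3.14, 0.001, 3.076]
force: [0.8, 0.9, -0.4]
grip_width: 0.0008
grip_force: 0.0
```

View pics/end.png

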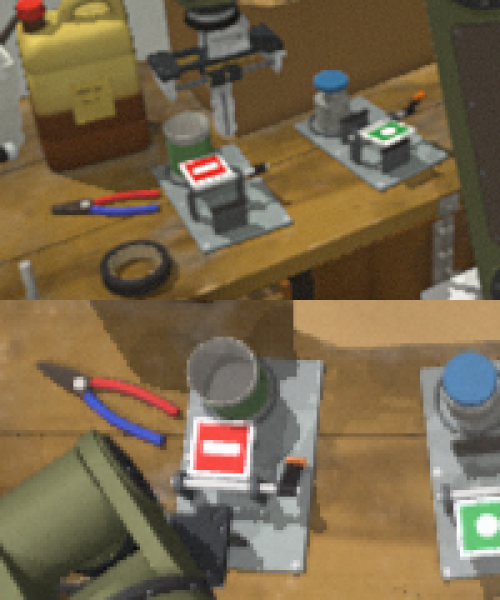

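Run:
```python
from h import *
c=ctrl.camera("top");s=ctrl.camera("scene")
X=np.array([.998,-.066,0]);Y=np.array([.066,.998,0]);Z=np.array([0,0,1]);P=np.array([.479,.327,.06])
def cen(c):
    h=cv2.cvtColor(c["img"],cv2.COLOR_BGR2HSV).astype(int);u,v=proj(c,P).astype(int)
    m=np.zeros(h.shape[:2],bool);w=h[v-28:v+16,u-22:u+36];m[v-28:v+16,u-22:u+36]=(w[...,0]>6)&(w[...,0]<18)&(w[...,1]>190)&(w[...,2]>120)
    m2=np.zeros_like(m);m2[v-28:v+16,u-22:u+25]=((w[...,0]<5)|(w[...,0]>174))[:,:47]&(w[...,1]>160)[:,:47]&(w[...,2]>100)[:,:47]
    return [np.argwhere(k).mean(0)[::-1].round(1) for k in(m,m2) if k.any()]
for k in(c,s):
    print(cen(k))
    for th in(2.9,3.0,3.14):
        f=th-.785;print(th,proj(k,P-75e-3*Y+.052*(np.sin(f)*X+np.cos(f)*Z)).round(1),proj(k,P-.04*np.cos(th)*X+.04*np.sin(th)*Z+.0025*Z).round(1))
```

```text
[array([162.5, 181.5])]
2.9 [187.7 185.4] [164.9 183.4]
3.0 [187.8 186.3] [165.2 183.4]
3.14 [188.  187.9] [165.6 183.6]
[array([153., 221.]), array([171.4, 212.1])]
2.9 [189.5 211.6] [171.6 209.9]
3.0 [189.9 212.8] [171.7 210.6]
3.14 [190.5 214.5] [171.8 211.7]
```

```bash
python3 -c "
from station import ctrl
print(ctrl.hand_in())"
```

```text
the job is handed in; nothing more can be done
None
```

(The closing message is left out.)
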